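Lock the lid of the dough box

ROBOT

A 7-joint arm with a two-finger parallel gripper is mounted at the origin on a cart in front of the work surface, level with it; the furniture and walls round the work are solid. World frame = base frame: x ahead of the robot, y to its left, z up, the work surface at z = 0. Lengths are in m, angles in rad, forces in N, time in s.
With the tool pointing down it reaches from about 0.375 to 0.925 m from the base axis. Payload 3.1 kg.
Tool frame: the origin (TCP) lies at the very end of the fingers, on their centre line; the grasp point (between the pads) lies 19 mm behind it; z points along the fingers, y is the line along which they close (so a half turn about z gives the same grasp; the last joint's range is limited). The gripper opens to 85 mm and grips with 20 to 120 N. Pads are 22 mm wide; open, the fingers measure 114 mm over their backs; the gripper's body (76 mm by 85 mm) begins 54 mm behind the grasp point. The pads swing forward as they close: fully open they stand 13 mm farther back than shut.
Start: joints at [1.191, 0.383, 0.044, 1.598, -0.018, 1.161, -0.05], TCP at [0.181, -0.624, 0.231] pointing down, gripper open.
Joint ranges: [-2.61, 2.61], [-0.41, 2.15], [-1.48, 1.57], [0, 2.5], [-1.57, 4.71], [0.05, 1.97], [-2.85, 2.85]. Speed limits (rad/s): [2.79, 2.79, 3.14, 3.14, 3.14, 3.14, 3.14].

INTERFACE

Orientations are given as a unit quaternion [x, y, z, w].
In Python, from workcell import ctrl, vision, workorder, models gives the robot as it stands. The module is installed in compiled form; this text tells all that it offers.
- The arm moves only by the tool servo_tool, never from a script. Its argument "increments" is a list of rows, each a list of 3 entries, a list of its own where there are three numbers: the shift along the world's x, y, z in mm, then the turn, a rotation vector about the world's x, y, z in rad, then the closure, from 0 (fully open) to 1 (shut). A call has 1 to 8 rows; each row shifts and turns the commanded pose from where the row before left it; what a row does not reach is not made up. A row lasts 1/12 s, in which the tool goes at most 41.7 mm and 7.16 degrees, less where a joint would pass 70% of its speed; a pose out of reach is approached as far as the arm can. A call with a gripper value outside its range is refused whole. The fingers move at their own pace and stop on an object; the grip force is fixed at half the most. Time passes only in rows, so rows that do not move let the fingers close. It gives the time, the measured TCP pose, the force, the opening and the grip force at its end, in the units of the state.
- ctrl.get_obs(): the state, without advancing time (a new reading comes with each control period).
- vision.get_image(name): name is "side" or "top" or "wrist"; returns a dict with "image" (400x640x3 uint8, red, green, blue), "z_map" (400x640 float32, m along the optical axis (not along the pixel's ray), 0 where there is no reading), "vfov" (degrees; the focal length in pixels is half the picture's height over the tangent of half this angle, whatever the lens; pixels are square), "cx", "cy" (the principal point, pixels), "R" (3x3) and "t" (3): a world point X has camera coordinates R X + t; the wrist camera has in their place "hand_eye" (4x4, takes a point from camera to tool coordinates, whose origin is the TCP and whose axes are the flange's). Camera axes: x right, y down, z forward; pixel columns grow to the right and rows downward; lengths in m; the calibration is good to about 2 mm. A picture is of the moment at which its call begins: read the wrist's pose just before it.
- workorder.sign_off(): hands the job in; it is judged then, once.
Trained networks look in a picture, given as the dict that the camera call returned (one of the last four; its "shot" number tells which), for a name from the list of things; names that differ only in an ending like _2 or _b are one class to them, and where a whole thing is asked for, a point or a joint stands for the part that bears it (a point fixed in the world has none). Each returns a list of dicts, best first, with "p" (0 to 1); they miss things now and then, are a little off and sometimes report something else, mostly with a low value. They report only what shows in the picture. A call takes as long as a camera call.
- models.cut_out(name, picture): "mask" (400x640 bool, what is visible of it) and "centre" ([column, row] in pixels, amid what is visible of it).
The state is a dict: "clock": time; "joints": joint angles; "dq": joint speeds; "tau": joint torques, N m; "position": TCP position; "ee_rot": TCP orientation; "contact_force": force on the tool from outside, world axes, zero at the start; "torque": the same for the moment, N m; "grip_width": opening from 0.0 (shut) to 1.0 (fully open); "grasp_force": force on a finger pad.
Only numpy, scipy, OpenCV 4.12 (cv2) and the standard library are available. Lean on these libraries where they do the work, as an engineer would, in place of code of your own. Each camera call takes 0.05 s, during which the arm holds its last target. There are 200 camera calls.

TASK

The dough must not dry out: lock the lid of the frosted food box by folding down the snap flap on each of its four sides and pressing it in against the tub until it clicks shut, in any order. Use only the fingertips or the outside of the fingers: leave the box standing about where it is, do not lift the box or its lid, and do not disturb the scraper, the brush or the tongs.

Things in the scene. Friction and masses are not known exactly. Their poses are not given: they have to be found in the camera images.
- dough_box: Loose food box, about 1.7 kg with dough inside: frosted tub, flat off-white lid, a hinged snap flap on each side, rubber feet. Origin: centre of its underside, on the table; z up, x across, y along it. Tub 113 (x) by 157 mm (y) at the rim, lid 121 by 165 mm, lid top 76 mm high. Flap hinges: along the lid's edges, 73 mm high, 63 mm (x sides) or 85 mm (y sides) from the centre.
- box_lid (a joint): height of the lid above its seat on the tub (m); 0 = seated on its gasket, as it starts and should stay. About 3 N would pull it up. (The whole box, on its feet, slides at a sideways push of 12 to 25 N.)
- flap_front (a joint): angle (rad) of the 78 mm wide flap on the box's own -x side: 0 = hanging straight down along the tub, locked; 1.57 = standing out level. Swings easily and stays where it is left until its inner hook meets the tub's rib at about 0.3; 4 to 5 N inward on its lower edge then carries it over the rib, and below about 0.1 it clicks and pulls itself to 0. Short of that it springs back a little.
- flap_front_edge (a point): middle of the -x flap's outer face, 22 mm from its hinge; this point's x axis looks out of the outer face. The plate is 2.6 mm thick and 25.5 mm from hinge to free edge; along the edge's middle a pull lip stands 4 mm out of the outer face. Locked, the point lies 64 mm from the box's centre, 51 mm above the table.
- flap_back (a joint): angle (rad) of the 78 mm wide flap on the box's own +x side: 0 = hanging straight down along the tub, locked; 1.57 = standing out level. Swings easily and stays where it is left until its inner hook meets the tub's rib at about 0.3; 4 to 5 N inward on its lower edge then carries it over the rib, and below about 0.1 it clicks and pulls itself to 0. Short of that it springs back a little.
- flap_back_edge (a point): middle of the +x flap's outer face, 22 mm from its hinge; this point's x axis looks out of the outer face. The plate is 2.6 mm thick and 25.5 mm from hinge to free edge; along the edge's middle a pull lip stands 4 mm out of the outer face. Locked, the point lies 64 mm from the box's centre, 51 mm above the table.
- flap_left (a joint): angle (rad) of the 58 mm wide flap on the box's own +y side: 0 = hanging straight down along the tub, locked; 1.57 = standing out level. Swings easily and stays where it is left until its inner hook meets the tub's rib at about 0.3; 4 to 5 N inward on its lower edge then carries it over the rib, and below about 0.1 it clicks and pulls itself to 0. Short of that it springs back a little.
- flap_left_edge (a point): middle of the +y flap's outer face, 22 mm from its hinge; this point's x axis looks out of the outer face. The plate is 2.6 mm thick and 25.5 mm from hinge to free edge; along the edge's middle a pull lip stands 4 mm out of the outer face. Locked, the point lies 86 mm from the box's centre, 51 mm above the table.
- flap_right (a joint): angle (rad) of the 58 mm wide flap on the box's own -y side: 0 = hanging straight down along the tub, locked; 1.57 = standing out level. Swings easily and stays where it is left until its inner hook meets the tub's rib at about 0.3; 4 to 5 N inward on its lower edge then carries it over the rib, and below about 0.1 it clicks and pulls itself to 0. Short of that it springs back a little.
- flap_right_edge (a point): middle of the -y flap's outer face, 22 mm from its hinge; this point's x axis looks out of the outer face. The plate is 2.6 mm thick and 25.5 mm from hinge to free edge; along the edge's middle a pull lip stands 4 mm out of the outer face. Locked, the point lies 86 mm from the box's centre, 51 mm above the table.
- dough_scraper: loose steel dough scraper with wooden grip, 99x126x20 mm, lying behind the box to the left; a bystander. Origin: centre of its underside.
- flour_brush: loose wooden flour brush on its bristles, 197x39x46 mm, behind the box; a bystander. Origin: centre of its underside.
- tongs: loose flat steel tongs, 204x40x24 mm, lying to the right of the box; a bystander. Origin: centre of its underside.

How it is judged:
At the end, for the whole second after the job is handed in: All four flaps are locked (each joint under 0.06 rad, past its click), the lid is seated (within 2 mm), the box stands level and at rest on the table within 50 mm of where it started, and scraper, brush and tongs lie within 20 mm of where they were (value of joint each of flap_front, flap_back, flap_left, flap_right below 0.06 rad and value of joint box_lid below 0.002 m and angle between dough_box's own z axis and vertical below 0.05 rad and distance of dough_box from where it was at the start of the episode below 0.05 m and linear speed of dough_box below 0.01 m/s and distance of each of dough_scraper, flour_brush, tongs from where it was at the start of the episode below 0.02 m); the robot touches nothing.
It fails at once if the box is lifted (more than 12 mm) or tipped (more than 0.2 rad) (height (world z) of dough_box above 0.012 m or angle between dough_box's own z axis and vertical above 0.2 rad).
It fails at once if the lid is pulled up from its seat by more than 5 mm (value of joint box_lid above 0.005 m).
It fails at once if the box is pushed or carried more than 50 mm away (distance of dough_box from where it was at the start of the episode above 0.05 m).
It fails at once if scraper, brush or tongs are disturbed (moved more than 20 mm) (distance of any of dough_scraper, flour_brush, tongs from where it was at the start of the episode above 0.02 m).
It also fails if it takes over 61 s, if anything falls off the work surface, if the arm or the gripper's body presses on something with over 40 N, if the wrist force passes 120 N, or if a joint passes its speed limit or range.

## Working session

There is one attempt and no reset: what is moved stays moved. The work goes in short steps, Python scripts to look and compute and a tool call to move; the robot and the scene stay as the last step left them, time stands still between calls to the robot, and variables do not carry over. Pictures are saved under pics/ and viewed, at most 10 in all, crops included, and the job is handed in when it is done.

Besides the shell and the picture viewer there is one more tool, called after "Emit:" by a JSON object that holds its "fn" and its "kwargs". servo_tool: Moves the arm, as the interface text tells. Its arguments: {"type":"object","properties":{"increments":{"type":"array"}},"required":["increments"]}

```bash
mkdir -p pics
cat > h.py <<'E'
import numpy as np,cv2
from workcell import ctrl,vision,workorder,models
def f(p): return 200/np.tan(np.radians(p["vfov"])/2)
def pts(p,mask=None):
    z=p["z_map"]; v,u=np.nonzero((z>0)&(mask if mask is not None else True))
    d=z[v,u]; F=f(p); c=np.stack([(u-p["cx"])*d/F,(v-p["cy"])*d/F,d],1)
    return (c-p["t"])@p["R"]
def save(p,n): cv2.imwrite("pics/"+n,p["image"][:,:,::-1])
E
python3 - <<'E'
from h import *
o=ctrl.get_obs(); print(o)
for n in("top","side"):
    p=vision.get_image(n); save(p,n+"0.png")
    print(n,p["vfov"],p["cx"],p["cy"],-p["R"].T@p["t"])
    for k in("dough_box","flap_front","flap_back","flap_left","flap_right","dough_scraper","flour_brush","tongs"):
        for r in models.cut_out(k,p)[:1]:
            q=pts(p,r["mask"]); print(k,round(r["p"],2),np.round(r["centre"]),np.round(np.median(q,0),3),np.round(np.percentile(q,[2,98],axis=0),3).tolist())
E
```

```text
{'clock': 0.0, 'joints': array([ 1.1911731 ,  0.38385984,  0.0438631 ,  1.59958778, -0.01788205,
        1.16118497, -0.04992458]), 'dq': array([ 0.00020415, -0.00032082,  0.0022471 , -0.00091053,  0.00100119,
       -0.00103974,  0.00010437]), 'tau': array([-2.38538842e-04, -4.33459604e+01,  1.02420945e+00, -2.49512726e+01,
        1.05670505e-02,  1.11497167e-02, -1.38127606e-05]), 'position': array([ 0.1804783 , -0.62345788,  0.22986518]), 'ee_rot': array([ 9.90085044e-01,  1.40462996e-01, -2.69994782e-04, -1.29577012e-03]), 'contact_force': array([-0.64712421, -0.17598205, -0.17369045]), 'torque': array([-0.01432041,  0.00392354, -0.00816488]), 'grasp_force': 0.0, 'grip_width': 0.9955519157728742}
top 57.07272524967476 317.9562582562892 195.35165685224902 [0.51404893 0.22422842 0.93708184]
dough_box 0.64 [276. 235.] [0.506 0.289 0.074] [[0.43, 0.195, 0.002], [0.586, 0.385, 0.078]]
flap_front 0.85 [268. 261.] [0.436 0.316 0.072] [[0.415, 0.281, -0.001], [0.456, 0.353, 0.076]]
flap_back 0.86 [292. 202.] [0.579 0.265 0.073] [[0.56, 0.23, 0.069], [0.597, 0.299, 0.076]]
flap_left 0.48
[... 612 characters left out ...]
198, 0.007], [0.586, 0.387, 0.078]]
flap_front 0.58 [387. 219.] [0.437 0.314 0.073] [[0.391, 0.166, -0.0], [0.456, 0.353, 0.076]]
flap_back 0.73 [323. 211.] [0.58  0.263 0.073] [[0.555, 0.126, -0.002], [0.6, 0.302, 0.077]]
flap_left 0.53 [345. 240.] [0.539 0.379 0.066] [[0.511, 0.357, 0.032], [0.567, 0.397, 0.074]]
flap_right 0.42 [351. 220.] [0.515 0.32  0.074] [[0.431, 0.196, 0.006], [0.585, 0.387, 0.078]]
dough_scraper 0.87 [296. 281.] [0.644 0.442 0.007] [[0.58, 0.381, 0.001], [0.707, 0.503, 0.021]]
flour_brush 0.86 [262. 245.] [0.717 0.332 0.042] [[0.659, 0.219, -0.001], [0.759, 0.382, 0.048]]
tongs 0.96 [372. 175.] [ 0.403 -0.018  0.01 ] [[0.332, -0.082, -0.001], [0.506, 0.038, 0.022]]
```

Run:
```python
from h import *
p=vision.get_image("top"); 
cv2.imwrite("pics/t1.png",cv2.resize(p["image"][120:320,180:460,::-1],None,fx=2.8,fy=2.8,interpolation=cv2.INTER_CUBIC))
s=vision.get_image("side")
cv2.imwrite("pics/s1.png",cv2.resize(s["image"][140:320,220:460,::-1],None,fx=3.2,fy=3.2,interpolation=cv2.INTER_CUBIC))
A=np.vstack([pts(p),pts(s)])
A=A[(abs(A[:,0]-.508)<.13)&(abs(A[:,1]-.29)<.13)]
T=A[A[:,2]>.0745]; T=T[T[:,2]<.085]; print(len(T),np.percentile(T[:,2],[5,50,95]))
yaw=-.35
for y in(-.38,-.36,-.34,-.32):
    R=np.array([[np.cos(y),np.sin(y)],[-np.sin(y),np.cos(y)]]); q=(T[:,:2]-[.508,.29])@R.T
    print(y,np.percentile(q,[1,5,95,99],axis=0).round(4).tolist())
R=np.array([[np.cos(yaw),np.sin(yaw)],[-np.sin(yaw),np.cos(yaw)]])
for nm,P in(("top",pts(p)),("side",pts(s))):
    q=np.c_[(P[:,:2]-[.508,.29])@R.T,P[:,2]]
    for ax,sg in((0,-1),(0,1),(1,1),(1,-1)):
        m=abs(q[:,1-ax])<.022
        d=sg*q[:,ax]; h0=.055 if ax==0 else .077
        out=[]
        for k in range(13):
            a=h0+.003*k; b=m&(d>a)&(d<a+.003)
            out.append((round(a*1000),round(1000*np.percentile(q[b,2],90)) if b.sum()>2 else None))
        print(nm,ax,sg,out)
```

```text
4149 [0.0746255  0.07589565 0.07803656]
-0.38 [[-0.0696, -0.0803], [-0.0561, -0.0723], [0.056, 0.0747], [0.0764, 0.0811]]
-0.36 [[-0.0699, -0.0802], [-0.0562, -0.0719], [0.056, 0.0747], [0.076, 0.081]]
-0.34 [[-0.0697, -0.0803], [-0.0561, -0.072], [0.0561, 0.0748], [0.0753, 0.081]]
-0.32 [[-0.0696, -0.0804], [-0.056, -0.0718], [0.0562, 0.0748], [0.075, 0.0812]]
top 0 -1 [(55, 77), (58, 77), (61, 73), (64, 75), (67, 75), (70, 75), (73, 74), (76, 74), (79, 74), (82, 73), (85, 75), (88, 75), (91, None)]
top 0 1 [(55, 77), (58, 76), (61, 74), (64, 75), (67, 75), (70, 74), (73, 74), (76, 74), (79, 73), (82, 73), (85, 76), (88, 76), (91, None)]
top 1 1 [(77, 77), (80, 77), (83, 74), (86, 74), (89, 72), (92, 70), (95, 68), (98, 67), (101, 64), (104, 64), (107, 66), (110, None), (113, None)]
top 1 -1 [(77, 78), (80, 76), (83, 75), (86, 74), (89, 74), (92, 73), (95, 72), (98, 73), (101, 71), (104, 71), (107, 73), (110, 72), (113, 0)]
side 0 -1 [(55, 78), (58, 76), (61, 74), (64, 75), (67, 75), (70, 73), (73, 74), (76, 73), (79, 73), (82, 74), (85, 76), (88, 75), (91, 2)]
side 0 1 [(55, 76), (58, 76), (61, 74), (64, 75), (67, 76), (70, 75), (73, 74), (76, 74), (79, 74), (82, 74), (85, 76), (88, 75), (91, 1)]
side 1 1 [(77, 77), (80, 76), (83, 76), (86, 73), (89, 74), (92, 71), (95, 68), (98, 67), (101, 66), (104, 63), (107, 64), (110, 46), (113, 1)]
side 1 -1 [(77, 77), (80, 76), (83, 76), (86, 74), (89, 74), (92, 73), (95, 72), (98, 71), (101, None), (104, 73), (107, 72), (110, 72), (113, None)]
```

View pics/t1.png

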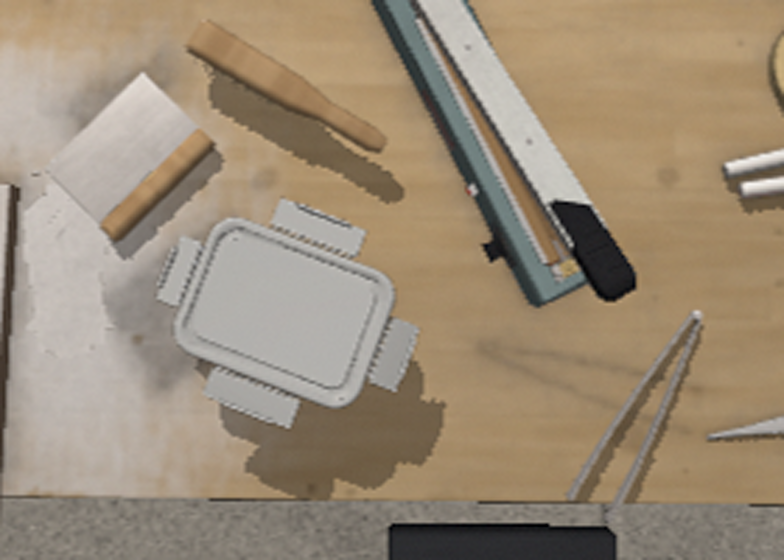

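View pics/s1.png

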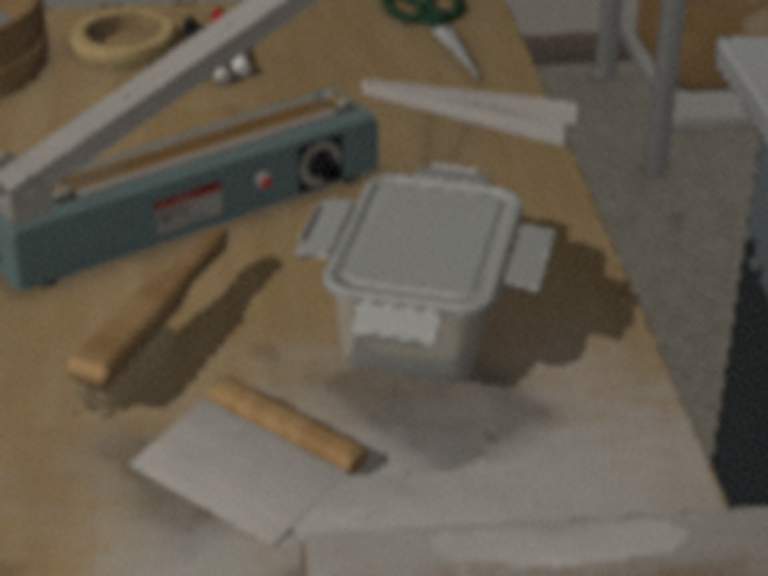

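Run:
```python
from h import *
P=np.vstack([pts(vision.get_image(n)) for n in("top","side")])
print("cols y",[round(y,2) for y in np.arange(.6,-.4,-.05)])
for x in np.arange(.9,.2,-.05):
    r=[]
    for y in np.arange(.6,-.4,-.05):
        m=(abs(P[:,0]-x)<.025)&(abs(P[:,1]-y)<.025); r.append(int(1000*np.percentile(P[m,2],98)) if m.sum()>5 else None)
    print(round(x,2),r)
# yaw fit
T=P[(P[:,2]>.0745)&(P[:,2]<.08)]
def cost(v):
    R=np.array([[np.cos(v[2]),np.sin(v[2])],[-np.sin(v[2]),np.cos(v[2])]]); q=(T[:,:2]-v[:2])@R.T
    q=q[(abs(q)<.1).all(1)]
    return ((abs(q[:,0])<.0605)&(abs(q[:,1])<.0825)).sum()
best=max(((cost((a,b,y)),a,b,y) for a in np.arange(.502,.515,.001) for b in np.arange(.284,.297,.001) for y in np.arange(-.42,-.28,.01)))
c=[k for k in ((cost((a,b,y)),a,b,y) for a in np.arange(.502,.515,.001) for b in np.arange(.284,.297,.001) for y in np.arange(-.42,-.28,.01)) if k[0]>=best[0]-5]
print(best,np.mean(c,0),np.std(c,0))
```

```text
cols y [np.float64(0.6), np.float64(0.55), np.float64(0.5), np.float64(0.45), np.float64(0.4), np.float64(0.35), np.float64(0.3), np.float64(0.25), np.float64(0.2), np.float64(0.15), np.float64(0.1), np.float64(0.05), np.float64(-0.0), np.float64(-0.05), np.float64(-0.1), np.float64(-0.15), np.float64(-0.2), np.float64(-0.25), np.float64(-0.3), np.float64(-0.35)]
0.9 [27, 26, 2, 2, 57, 46, 44, 57, 11, 6, 6, 5, 2, 70, 70, 15, 15, 68, 71, None]
0.85 [29, 24, 2, 2, 56, 56, 57, 3, 81, 55, 2, 2, 2, 2, 71, 69, 56, 71, 55, None]
0.8 [31, 2, 2, 2, 2, 2, 2, 38, 97, 102, 2, 2, 3, 2, 2, 71, 72, 28, 2, None]
0.75 [30, 2, 2, 2, 45, 47, 46, 2, 104, 122, 56, 2, 2, 2, 2, 19, 18, 19, 2, None]
0.7 [2, 2, 2, 6, 9, 46, 48, 46, 55, 139, 146, 2, 2, 2, 2, 19, 19, 18, 2, None]
0.65 [2, 2, 5, 9, 21, 20, 2, 45, 44, 144, 166, 57, 2, 2, 15, 17, 19, 17, 2, None]
0.6 [34, 32, 7, 21, 21, 76, 76, 75, 3, 52, 182, 191, 3, 2, 13, 13, 2, 2, 2, None]
0.55 [33, 33, 7, 16, 70, 77, 78, 77, 77, 3, 186, 208, 57, 2, 2, 2, 3, 3, 2, None]
0.5 [33, 35, 6, 4, 76, 77, 78, 78, 77, 2, 36, 201, 2, 13, 9, 2, 2, 3, 3, None]
0.45 [33, 35, 3, 3, 2, 77, 77, 78, 76, 2, 2, 2, 15, 14, 3, 3, 10, 11, 9, None]
0.4 [33, 34, 2, 3, 2, 3, 73, 2, 2, 3, 3, 3, 19, 16, 6, 8, 10, 11, 11, None]
0.35 [33, 33, 2, 2, 2, 3, 2, 3, 3, 2, 3, 22, 22, 3, 2, 3, 3, 3, 2, None]
0.3 [32, 32, None, None, None, None, None, None, None, None, None, None, None, None, None, None, None, None, None, None]
0.25 [None, None, None, None, None, None, None, None, None, None, None, None, None, None, None, None, None, None, None, None]
(np.int64(3976), np.float64(0.508), np.float64(0.291), np.float64(-0.3499999999999999)) [ 3.97425e+03  5.08000e-01  2.90500e-01 -3.55000e-01] [1.29903811e+00 0.00000000e+00 5.00000000e-04 5.00000000e-03]
```

Emit:
{"fn": "servo_tool", "kwargs": {"increments": [[[38,14,0],[0,0,0.12],1],[[38,14,0],[0,0,0.12],1],[[38,14,0],[0,0,0.12],1],[[30,25,0],[0,0,0.12],1],[[20,30,0],[0,0,0.12],1],[[5,35,0],[0,0,0.12],1],[[5,35,0],[0,0,0.12],1],[[0,35,0],[0,0,0.1],1]]}}

```text
clock: 1.77
position: [0.3566, -0.4202, 0.2313]
ee_rot: [0.817, 0.577, 0.0, 0.0]
contact_force: [0.9, 0.7, 0.0]
grip_width: 0.002
grasp_force: 0.0
```

Emit:
{"fn": "servo_tool", "kwargs": {"increments": [[[6,37,0],[0,0,-0.012],1],[[6,37,0],[0,0,0],1],[[6,37,0],[0,0,0],1],[[6,37,0],[0,0,0],1],[[6,37,0],[0,0,0],1],[[6,37,0],[0,0,0],1],[[6,37,0],[0,0,0],1],[[6,37,0],[0,0,0],1]]}}

```text
clock: 2.43
position: [0.4028, -0.1247, 0.2316]
ee_rot: [0.823, 0.569, 0.0, 0.001]
contact_force: [-0.1, -0.5, 0.9]
grip_width: 0.001
grasp_force: 0.0
```

Emit:
{"fn": "servo_tool", "kwargs": {"increments": [[[3,37,0],[0,0,0],1],[[3,37,0],[0,0,0],1],[[3,37,0],[0,0,0],1],[[3,37,0],[0,0,0],1],[[3,37,0],[0,0,0],1],[[3,37,0],[0,0,0],1],[[3,37,0],[0,0,0],1],[[0,37,0],[0,0,0],1]]}}

```text
clock: 3.1
position: [0.4242, 0.1713, 0.2319]
ee_rot: [0.823, 0.568, 0.001, 0.001]
contact_force: [1.5, -0.1, 0.5]
grip_width: 0.0
grasp_force: 0.0
```

Emit:
{"fn": "servo_tool", "kwargs": {"increments": [[[0,35,-20],[0,0,0],1],[[0,35,-30],[0,0,0],1],[[0,35,-30],[0,0,0],1],[[0,20,-20],[0,0,0],1],[[0,0,0],[0,0,0],1],[[0,0,0],[0,0,0],1]]}}

```text
clock: 3.6
position: [0.4223, 0.2887, 0.1359]
ee_rot: [0.822, 0.57, -0.002, -0.001]
contact_force: [-0.1, 0.1, -0.4]
grip_width: 0.001
grasp_force: 0.0
```

Emit:
{"fn": "servo_tool", "kwargs": {"increments": [[[1,16,0],[0,0,0],1],[[0,17,0],[0,0,0],1],[[0,0,-20],[0,0,0],1],[[0,0,-20],[0,0,0],1],[[0,0,-10],[0,0,0],1],[[0,0,-6],[0,0,0],1],[[0,0,0],[0,0,0],1]]}}

```text
clock: 4.18
position: [0.4252, 0.319, 0.0806]
ee_rot: [0.823, 0.568, -0.001, 0.001]
contact_force: [-0.5, -0.5, 0.1]
grip_width: -0.002
grasp_force: 0.0
```

Emit:
{"fn": "servo_tool", "kwargs": {"increments": [[[-1,2,-5],[0,0,0],1],[[0,0,-5],[0,0,0],1],[[0,0,-5],[0,0,0],1],[[0,0,-5],[0,0,0],1],[[0,0,-5],[0,0,0],1],[[0,0,-5],[0,0,0],1],[[0,0,-5],[0,0,0],1],[[0,0,-3],[0,0,0],1]]}}

```text
clock: 4.85
position: [0.4233, 0.3227, 0.0421]
ee_rot: [0.823, 0.569, -0.001, -0.0]
contact_force: [0.8, 0.0, -1.3]
grip_width: 0.002
grasp_force: 0.1
```

Emit:
{"fn": "servo_tool", "kwargs": {"increments": [[[2,-0.7,0],[0,0,0],1],[[2,-0.7,0],[0,0,0],1],[[2,-0.7,0],[0,0,0],1],[[0,0,0],[0,0,0],1]]}}

```text
clock: 5.18
position: [0.4283, 0.3212, 0.0428]
ee_rot: [0.822, 0.569, -0.001, -0.001]
contact_force: [-3.3, 1.1, -0.1]
grip_width: 0.0
grasp_force: 1.5
```

Emit:
{"fn": "servo_tool", "kwargs": {"increments": [[[2,-0.7,0],[0,0,0],1],[[0,0,0],[0,0,0],1]]}}

```text
clock: 5.35
position: [0.4289, 0.321, 0.0426]
ee_rot: [0.822, 0.569, -0.002, -0.001]
contact_force: [-6.4, 2.0, -0.4]
grip_width: 0.003
grasp_force: 2.5
```

Emit:
{"fn": "servo_tool", "kwargs": {"increments": [[[1,-0.4,0],[0,0,0],1],[[0,0,0],[0,0,0],1]]}}

```text
clock: 5.52
position: [0.4293, 0.3208, 0.0425]
ee_rot: [0.822, 0.569, -0.002, -0.002]
contact_force: [-5.8, 2.0, -0.7]
grip_width: 0.002
grasp_force: 2.9
```

Emit:
{"fn": "servo_tool", "kwargs": {"increments": [[[1.5,-0.5,0],[0,0,0],1],[[0,0,0],[0,0,0],1]]}}

```text
clock: 5.68
position: [0.4313, 0.3201, 0.0425]
ee_rot: [0.822, 0.57, -0.002, -0.001]
contact_force: [-3.7, 1.7, -0.6]
grip_width: -0.004
grasp_force: 1.9
```

Emit:
{"fn": "servo_tool", "kwargs": {"increments": [[[1.5,-0.5,0],[0,0,0],1],[[0,0,0],[0,0,0],1]]}}

```text
clock: 5.85
position: [0.4348, 0.3191, 0.0429]
ee_rot: [0.822, 0.569, -0.0, -0.001]
contact_force: [-4.5, 1.0, -1.4]
grip_width: 0.005
grasp_force: 1.7
```

Emit:
{"fn": "servo_tool", "kwargs": {"increments": [[[1,-0.4,0],[0,0,0],1],[[0,0,0],[0,0,0],1]]}}

```text
clock: 6.02
position: [0.435, 0.3191, 0.0429]
ee_rot: [0.822, 0.569, -0.001, -0.001]
contact_force: [-5.8, 1.8, 0.1]
grip_width: -0.001
grasp_force: 2.8
```

Emit:
{"fn": "servo_tool", "kwargs": {"increments": [[[1.5,-0.5,0],[0,0,0],1],[[0,0,0],[0,0,0],1],[[0,0,0],[0,0,0],1]]}}

```text
clock: 6.27
position: [0.4352, 0.319, 0.0429]
ee_rot: [0.822, 0.569, -0.002, -0.001]
contact_force: [-7.5, 1.6, 1.4]
grip_width: -0.003
grasp_force: 3.9
```

Emit:
{"fn": "servo_tool", "kwargs": {"increments": [[[-12,4,0],[0,0,0],1],[[-16,6,0],[0,0,0],1],[[-16,6,30],[0,0,0],1],[[0,0,40],[0,0,0],1],[[0,0,20],[0,0,0],1],[[0,0,0],[0,0,0],1]]}}

```text
clock: 6.77
position: [0.3986, 0.3371, 0.1389]
ee_rot: [0.823, 0.569, 0.007, 0.001]
contact_force: [0.7, 0.3, 0.8]
grip_width: -0.001
grasp_force: 0.0
```

```bash
cat >> h.py <<'E'
def look(C=(.508,.2905),yaw=-.353):
    R=np.array([[np.cos(yaw),np.sin(yaw)],[-np.sin(yaw),np.cos(yaw)]])
    for n in("top","side"):
        p=vision.get_image(n); P=pts(p); q=np.c_[(P[:,:2]-C)@R.T,P[:,2]]
        L=q[(q[:,2]>.0735)&(q[:,2]<.08)&(abs(q[:,0])<.075)&(abs(q[:,1])<.097)]
        print(n,"lid y range",np.percentile(L[abs(L[:,0])<.025,1],[0.5,99.5]).round(4),"x",np.percentile(L[abs(L[:,1])>.048,0],[.5,99.5]).round(4),"z",np.median(L[:,2]).round(4))
        for nm,ax,sg in(("front",0,-1),("back",0,1),("left",1,1),("right",1,-1)):
            m=(abs(q[:,1-ax])<.022)&(q[:,2]>.03)&(q[:,2]<.082); d=sg*q[:,ax]
            m&=(d>.05)&(d<.12); o=d[m]
            print("  ",nm,"max out",np.percentile(o,98).round(4) if m.sum()>5 else None)
    return p
E
python3 - <<'E'
from h import *
print(ctrl.get_obs()["position"]); look()
E
```

```text
[0.39858493 0.3370536  0.13885623]
top lid y range [-0.09    0.0842] x [-0.0595  0.0585] z 0.0754
   front max out 0.0678
   back max out 0.0882
   left max out 0.1072
   right max out 0.1101
side lid y range [-0.0903  0.0875] x [-0.0587  0.059 ] z 0.0758
   front max out 0.0671
   back max out 0.0889
   left max out 0.108
   right max out 0.1113
```

Emit:
{"fn": "servo_tool", "kwargs": {"increments": [[[35,14,0],[0,0,0],1],[[35,14,0],[0,0,0],1],[[38,14,0],[0,0,0],1],[[37,14,0],[0,0,0],1],[[2,1,-20],[0,0,0],1],[[0,0,-25],[0,0,0],1],[[0,0,-10],[0,0,0],1],[[0,0,0],[0,0,0],1]]}}

```text
clock: 7.53
position: [0.5387, 0.3873, 0.0723]
ee_rot: [0.823, 0.569, -0.005, 0.001]
contact_force: [-0.6, -0.6, -0.8]
grip_width: 0.005
grasp_force: 0.0
```

Emit:
{"fn": "servo_tool", "kwargs": {"increments": [[[4,3,4],[0,0,0],1],[[4,4,0],[0,0,0],1],[[0,0,-6],[0,0,0],1],[[0,0,-6],[0,0,0],1],[[0,0,-6],[0,0,0],1],[[0,0,-6],[0,0,0],1],[[0,0,-6],[0,0,0],1],[[0,0,-4],[0,0,0],1]]}}

```text
clock: 8.2
position: [0.5488, 0.3973, 0.0468]
ee_rot: [0.823, 0.569, -0.001, 0.0]
contact_force: [-0.1, -0.6, -0.2]
grip_width: 0.001
grasp_force: 0.1
```

Emit:
{"fn": "servo_tool", "kwargs": {"increments": [[[-0.7,-2,0],[0,0,0],1],[[-0.7,-2,0],[0,0,0],1],[[0,0,0],[0,0,0],1]]}}

```text
clock: 8.45
position: [0.5478, 0.3933, 0.048]
ee_rot: [0.823, 0.569, -0.0, 0.0]
contact_force: [-0.3, -0.2, 0.2]
grip_width: -0.001
grasp_force: 0.0
```

Emit:
{"fn": "servo_tool", "kwargs": {"increments": [[[-0.7,-2,0],[0,0,0],1],[[0,0,0],[0,0,0],1]]}}

```text
clock: 8.62
position: [0.5474, 0.3915, 0.0484]
ee_rot: [0.823, 0.569, 0.0, 0.0]
contact_force: [-0.2, -0.5, 0.4]
grip_width: -0.001
grasp_force: 0.1
```

Emit:
{"fn": "servo_tool", "kwargs": {"increments": [[[0,0,-5],[0,0,0],1],[[-0.7,-2,0],[0,0,0],1],[[-0.7,-2,0],[0,0,0],1],[[0,0,0],[0,0,0],1]]}}

```text
clock: 8.95
position: [0.5464, 0.3903, 0.0435]
ee_rot: [0.822, 0.569, 0.003, -0.002]
contact_force: [2.4, 5.2, -1.9]
grip_width: 0.004
grasp_force: 2.4
```

Emit:
{"fn": "servo_tool", "kwargs": {"increments": [[[-0.7,-2,0],[0,0,0],1],[[0,0,0],[0,0,0],1]]}}

```text
clock: 9.12
position: [0.5461, 0.3897, 0.044]
ee_rot: [0.822, 0.569, 0.004, -0.002]
contact_force: [3.4, 6.0, -3.2]
grip_width: -0.002
grasp_force: 3.3
```

Emit:
{"fn": "servo_tool", "kwargs": {"increments": [[[-0.5,-1.5,0],[0,0,0],1],[[0,0,0],[0,0,0],1]]}}

```text
clock: 9.28
position: [0.5458, 0.3888, 0.0441]
ee_rot: [0.822, 0.569, 0.004, -0.003]
contact_force: [2.8, 8.0, -5.0]
grip_width: -0.003
grasp_force: 3.8
```

Emit:
{"fn": "servo_tool", "kwargs": {"increments": [[[-0.5,-1.5,0],[0,0,0],1],[[0,0,0],[0,0,0],1]]}}

```text
clock: 9.45
position: [0.544, 0.3844, 0.0435]
ee_rot: [0.822, 0.569, 0.001, -0.001]
contact_force: [1.1, 4.7, 1.1]
grip_width: -0.001
grasp_force: 3.1
```

Emit:
{"fn": "servo_tool", "kwargs": {"increments": [[[-0.7,-1.8,0],[0,0,0],1],[[0,0,0],[0,0,0],1]]}}

```text
clock: 9.62
position: [0.544, 0.3844, 0.0439]
ee_rot: [0.822, 0.569, 0.003, -0.002]
contact_force: [1.9, 6.9, -3.3]
grip_width: 0.002
grasp_force: 3.4
```

Emit:
{"fn": "servo_tool", "kwargs": {"increments": [[[5,14,0],[0,0,0],1],[[5,14,10],[0,0,0],1],[[0,0,40],[0,0,0],1],[[0,0,40],[0,0,0],1],[[0,0,0],[0,0,0],1]]}}

```text
clock: 10.03
position: [0.5568, 0.4128, 0.1421]
ee_rot: [0.823, 0.569, 0.006, -0.0]
contact_force: [1.1, 1.9, 2.6]
grip_width: 0.001
grasp_force: 0.0
```

Run:
```python
from h import *
print(ctrl.get_obs()["position"]); look()
```

```text
[0.55684969 0.41280306 0.14205043]
top lid y range [-0.0936  0.0811] x [-0.0269  0.0591] z 0.0754
   front max out None
   back max out 0.0884
   left max out 0.0847
   right max out 0.1102
side lid y range [-0.0871  0.0852] x [-0.0592  0.0588] z 0.0757
   front max out 0.0673
   back max out 0.089
   left max out 0.0895
   right max out 0.1083
```

Emit:
{"fn": "servo_tool", "kwargs": {"increments": [[[9,-38,0],[0,0,0],1],[[9,-38,0],[0,0,0],1],[[9,-38,0],[0,0,0],1],[[9,-38,0],[0,0,0],1],[[0,-2,-20],[0,0,0],1],[[0,0,-25],[0,0,0],1],[[0,0,-10],[0,0,0],1],[[0,0,0],[0,0,0],1]]}}

```text
clock: 10.8
position: [0.5857, 0.2521, 0.0733]
ee_rot: [0.823, 0.569, -0.005, -0.001]
contact_force: [-0.2, 0.3, -0.6]
grip_width: -0.003
grasp_force: 0.0
```

Emit:
{"fn": "servo_tool", "kwargs": {"increments": [[[4,3,4],[0,0,0],1],[[4,4,0],[0,0,0],1],[[0,0,-6],[0,0,0],1],[[0,0,-7],[0,0,0],1],[[0,0,-7],[0,0,0],1],[[0,0,-7],[0,0,0],1],[[0,0,-6],[0,0,0],1],[[0,0,-5],[0,0,0],1]]}}

```text
clock: 11.47
position: [0.5968, 0.2615, 0.0427]
ee_rot: [0.823, 0.569, -0.001, 0.0]
contact_force: [0.0, -0.7, 0.1]
grip_width: 0.0
grasp_force: 0.1
```

Emit:
{"fn": "servo_tool", "kwargs": {"increments": [[[-2,0.7,0],[0,0,0],1],[[-2,0.7,0],[0,0,0],1],[[0,0,0],[0,0,0],1]]}}

```text
clock: 11.72
position: [0.5927, 0.2638, 0.044]
ee_rot: [0.822, 0.569, -0.0, -0.0]
contact_force: [-1.0, 0.6, 0.1]
grip_width: -0.0
grasp_force: 0.0
```

Emit:
{"fn": "servo_tool", "kwargs": {"increments": [[[-2,0.7,0],[0,0,0],1],[[0,0,0],[0,0,0],1]]}}

```text
clock: 11.88
position: [0.5914, 0.2644, 0.0445]
ee_rot: [0.822, 0.569, 0.0, 0.0]
contact_force: [1.3, 0.0, 1.1]
grip_width: 0.002
grasp_force: 0.1
```

Emit:
{"fn": "servo_tool", "kwargs": {"increments": [[[-2,0.7,0],[0,0,0],1],[[0,0,0],[0,0,0],1]]}}

```text
clock: 12.05
position: [0.5908, 0.2645, 0.0447]
ee_rot: [0.823, 0.569, 0.001, 0.001]
contact_force: [1.9, -0.8, 0.7]
grip_width: 0.002
grasp_force: 1.1
```

Emit:
{"fn": "servo_tool", "kwargs": {"increments": [[[-2,0.7,-2],[0,0,0],1],[[0,0,0],[0,0,0],1]]}}

```text
clock: 12.22
position: [0.5897, 0.2651, 0.0433]
ee_rot: [0.823, 0.568, 0.002, 0.001]
contact_force: [4.2, -1.5, 2.4]
grip_width: -0.0
grasp_force: 2.6
```

Emit:
{"fn": "servo_tool", "kwargs": {"increments": [[[-1.5,0.5,0],[0,0,0],1],[[0,0,0],[0,0,0],1]]}}

```text
clock: 12.38
position: [0.5871, 0.2659, 0.0425]
ee_rot: [0.823, 0.568, 0.001, 0.0]
contact_force: [2.3, -0.1, -0.1]
grip_width: -0.002
grasp_force: 0.9
```

Emit:
{"fn": "servo_tool", "kwargs": {"increments": [[[-1.5,0.5,0],[0,0,0],1],[[0,0,0],[0,0,0],1]]}}

```text
clock: 12.55
position: [0.5851, 0.2664, 0.0421]
ee_rot: [0.823, 0.569, 0.001, 0.0]
contact_force: [5.3, -0.6, 0.1]
grip_width: -0.003
grasp_force: 2.3
```

Emit:
{"fn": "servo_tool", "kwargs": {"increments": [[[-1.5,0.5,0],[0,0,0],1],[[0,0,0],[0,0,0],1]]}}

```text
clock: 12.72
position: [0.5849, 0.2664, 0.0423]
ee_rot: [0.823, 0.568, 0.002, 0.001]
contact_force: [6.2, -1.1, -0.1]
grip_width: 0.001
grasp_force: 3.0
```

Emit:
{"fn": "servo_tool", "kwargs": {"increments": [[[-1.5,0.5,0],[0,0,0],1],[[0,0,0],[0,0,0],1]]}}

```text
clock: 12.88
position: [0.5848, 0.2663, 0.0425]
ee_rot: [0.823, 0.568, 0.002, 0.002]
contact_force: [8.5, -1.1, 0.2]
grip_width: 0.003
grasp_force: 3.6
```

Emit:
{"fn": "servo_tool", "kwargs": {"increments": [[[14,-5,0],[0,0,0],1],[[14,-5,10],[0,0,0],1],[[0,0,40],[0,0,0],1],[[0,0,40],[0,0,0],1],[[0,0,0],[0,0,0],1]]}}

```text
clock: 13.3
position: [0.6114, 0.2622, 0.1397]
ee_rot: [0.822, 0.569, 0.005, -0.001]
contact_force: [1.8, 1.1, 1.6]
grip_width: 0.005
grasp_force: 0.0
```

Run:
```python
from h import *
print(ctrl.get_obs()["position"]); look()
```

```text
[0.61143326 0.26223692 0.13967032]
top lid y range [-0.0917  0.0821] x [-0.0596  0.0572] z 0.0754
   front max out 0.0679
   back max out 0.0616
   left max out 0.0848
   right max out 0.1101
side lid y range [-0.0901  0.0847] x [-0.0583  0.0593] z 0.0757
   front max out 0.0669
   back max out 0.0633
   left max out 0.0897
   right max out 0.1103
```

Emit:
{"fn": "servo_tool", "kwargs": {"increments": [[[-38,0,0],[0,0,0],1],[[-38,0,0],[0,0,0],1],[[-30,-20,0],[0,0,0],1],[[-25,-30,0],[0,0,0],1],[[-11,-27,0],[0,0,0],1],[[0,0,-20],[0,0,0],1],[[0,0,-20],[0,0,0],1],[[0,0,0],[0,0,0],1]]}}

```text
clock: 14.07
position: [0.4613, 0.1775, 0.087]
ee_rot: [0.823, 0.568, -0.006, -0.002]
contact_force: [-1.1, 0.3, -0.7]
grip_width: 0.0
grasp_force: 0.0
```

Emit:
{"fn": "servo_tool", "kwargs": {"increments": [[[7,8,0],[0,0,0],1],[[0,0,-6],[0,0,0],1],[[0,0,-8],[0,0,0],1],[[0,0,-7],[0,0,0],1],[[0,0,-7],[0,0,0],1],[[0,0,-7],[0,0,0],1],[[0,0,-6],[0,0,0],1],[[0,0,-5],[0,0,0],1]]}}

```text
clock: 14.73
position: [0.474, 0.188, 0.0452]
ee_rot: [0.823, 0.569, -0.001, 0.0]
contact_force: [-0.7, 0.1, -0.7]
grip_width: -0.0
grasp_force: 0.1
```

Emit:
{"fn": "servo_tool", "kwargs": {"increments": [[[0.7,2,0],[0,0,0],1],[[0.7,2,0],[0,0,0],1],[[0,0,0],[0,0,0],1]]}}

```text
clock: 14.98
position: [0.4737, 0.1888, 0.0444]
ee_rot: [0.823, 0.568, -0.004, 0.001]
contact_force: [-1.3, -4.2, -3.2]
grip_width: -0.0
grasp_force: 2.5
```

Emit:
{"fn": "servo_tool", "kwargs": {"increments": [[[0.7,2,0],[0,0,0],1],[[0,0,0],[0,0,0],1]]}}

```text
clock: 15.15
position: [0.4739, 0.1895, 0.044]
ee_rot: [0.823, 0.568, -0.005, 0.002]
contact_force: [-1.7, -5.5, -3.7]
grip_width: 0.002
grasp_force: 3.1
```

Emit:
{"fn": "servo_tool", "kwargs": {"increments": [[[0.5,1.5,-1],[0,0,0],1],[[0,0,0],[0,0,0],1]]}}

```text
clock: 15.32
position: [0.4753, 0.193, 0.0436]
ee_rot: [0.823, 0.568, -0.003, 0.001]
contact_force: [-0.4, -1.0, -0.7]
grip_width: -0.005
grasp_force: 0.7
```

Emit:
{"fn": "servo_tool", "kwargs": {"increments": [[[0.5,1.5,0],[0,0,0],1],[[0,0,0],[0,0,0],1]]}}

```text
clock: 15.48
position: [0.476, 0.1946, 0.0441]
ee_rot: [0.823, 0.568, -0.003, 0.001]
contact_force: [-1.5, -5.1, -1.2]
grip_width: -0.003
grasp_force: 3.0
```

Emit:
{"fn": "servo_tool", "kwargs": {"increments": [[[0.5,1.5,0],[0,0,0],1],[[0,0,0],[0,0,0],1]]}}

```text
clock: 15.65
position: [0.4761, 0.1946, 0.044]
ee_rot: [0.823, 0.568, -0.005, 0.002]
contact_force: [-3.1, -7.4, 1.6]
grip_width: 0.002
grasp_force: 4.3
```

Stiff stop after the jump; back off, rise and check.

Emit:
{"fn": "servo_tool", "kwargs": {"increments": [[[-5,-14,0],[0,0,0],1],[[-10,-12,10],[0,0,0],1],[[-10,0,40],[0,0,0],1],[[-20,0,40],[0,0,0],1],[[-20,-20,30],[0,0,0],1],[[0,-30,0],[0,0,0],1],[[0,-30,0],[0,0,0],1],[[0,0,0],[0,0,0],1]]}}

```text
clock: 16.32
position: [0.4157, 0.0881, 0.1634]
ee_rot: [0.824, 0.566, 0.001, 0.003]
contact_force: [0.1, -1.6, 0.5]
grip_width: -0.0
grasp_force: 0.0
```

Run:
```python
from h import *
print(ctrl.get_obs()["position"]); s=look(); p=vision.get_image("top")
a=cv2.resize(p["image"][150:290,200:360,::-1],None,fx=2.4,fy=2.4); b=cv2.resize(s["image"][160:300,280:440,::-1],None,fx=2.4,fy=2.4)
cv2.imwrite("pics/e.png",np.hstack([a,b]))
for k in("dough_scraper","flour_brush","tongs"):
    r=models.cut_out(k,p)[0]; print(k,np.median(pts(p,r["mask"]),0).round(3))
```

```text
[0.41570591 0.08810489 0.16343706]
top lid y range [-0.0836  0.0831] x [-0.059   0.0588] z 0.0754
   front max out 0.0677
   back max out 0.0675
   left max out 0.085
   right max out 0.0897
side lid y range [-0.0802  0.0857] x [-0.0593  0.0593] z 0.0758
   front max out 0.0671
   back max out 0.063
   left max out 0.0893
   right max out 0.0816
dough_scraper [0.644 0.438 0.006]
flour_brush [0.71  0.31  0.044]
tongs [ 0.443 -0.042  0.009]
```

View pics/e.png

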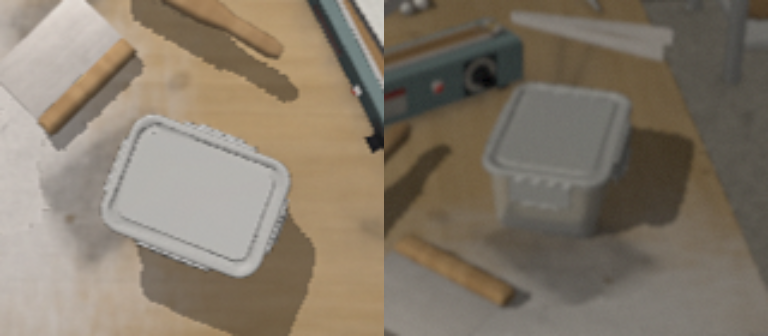

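The final picture shows all four flaps folded against the tub. On the front, back, left and right sides the flaps stand out 67.5, 67.5, 89.3 and 89.7 mm from the centre, which matches the locked positions. The lid is seated and the box hasn't moved.

```bash
python3 -c "
from h import *
print(workorder.sign_off())"
```

```text
the job is handed in; nothing more can be done
None
```

I folded down and snapped shut all four flaps, and handed the job in at about 16 s on the robot's clock; sign-off returned no verdict. By the camera check just before, the flaps were at their locked positions, the lid was seated, and the box, scraper and brush had not moved; the arm partly hid the tongs, but they were never touched.

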